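Close the tuck flap of an instrument case at a first-aid table

TASK

Shut the steel instrument case: with closed fingertips push its standing flap over, press it flat and, keeping it pressed, push it by its raised ridge until its free edge is tucked fully home beneath the retaining lip, so that it stays shut when you take your hand away. Touch the flap only on its outer face, without pinching or pulling it from its inner side, and do not lift or shift any of the other things on the table.

Things in the scene. Friction and masses are not known exactly. Their poses are not given: they have to be found in the camera images.
- case: Open stainless instrument case, fixed to the table (all sizes here in mm), 149 long (its x) x 116 wide (its y), walls 45 high, side rails to 48.5. Origin: centre of its underside. Its +x points from the flap's hinge (end nearer the robot) to the retaining lip (far end); z up. The table is at z = 0.
- flap_hinge (a point): Middle of the flap's hinge line, 49 above the table; the line runs along the case's y and lies at x = -50 in the case frame when the slide is at 0. It moves along the case's +x with the slide. Its axes are parallel to the case's. Behind it (to -x) lies a flat steel hinge strip 36 long, its top just above the hinge line (0.5 mm).
- flap (a joint): Flap angle in rad: 0 = flat, pointing along the case's +x over its opening (a hard stop); 1.57 = standing upright. Starts at 1.25 to 1.6. A spring with 0.1 N m/rad opens it toward 1.4 and the hinge has 0.03 N m of friction, so the flat flap must be held down with 1.5 to 3 N near its ridge; let go short of the lip, it rises again to about 0.9 to 1.1; caught by the flare only, it stays partly raised. Under the lip the free flap rests at about 0.03.
- slide (a joint): How far the flap and its hinge strip have slid along the case's +x, 0 to 0.024 m; starts at 0 to 0.002. It moves stiffly (4 N of friction, stays where left). The flap's edge starts to pass under the lip's flared front at about 0.005 to 0.012, and 0.024 is fully home, the edge then being about 11 mm beneath the flat of the lip.
- flap_edge (a point): Middle of the flap's free edge, 90 from the hinge. The flap is a steel plate 90 wide, 90 long and 3 thick (its outer face 1.5 from the hinge plane) with a rolled edge 5 thick. The outer face looks to the robot while the flap stands, and up when it is flat. Site axes: x from hinge to edge, z out of the outer face.
- flap_ridge (a point): The thumb ridge on the flap's outer face: a bar 60 long along the hinge direction, 4 thick, 10 high above the face. This point is the foot of the bar's hinge side, 66 from the hinge, on the outer face: the push that slides the flap home bears on this side of the bar. Between hinge and bar the face is plain. Axes as flap_edge.
- lip (a point): Middle of the underside of the flat of the retaining lip: a steel strip 100 wide, 3 thick, its underside 54.5 above the table, that juts from the case's far wall toward the hinge. Its flat runs from 103 to 121 from the slide-0 hinge line, and its front edge is bent up to a flare that begins 95 from there, 64 above the table at its top. The far wall's face stands at 118. Axes as the case.
- flap_inner: The flap's inner lining plate, 78 x 84 x 1.5, on the side that faces the lip while it stands and down when flat; not to be gripped or pulled. Origin on the hinge line.
- cup: Bystander, loose: open steel cup, 68 across, 60 high (mm). Origin: centre of its underside.
- dish: Bystander, loose: round white bowl, 116 across, 32 high (mm). Origin: centre of its underside.
- bottle: Bystander, loose: small amber bottle, 46 across, 85 high (mm). Origin: centre of its underside.
- jar: Bystander, loose: white jar with steel cap, 60 across, 60 high (mm). Origin: centre of its underside.
- tape: Bystander, loose: roll of paper tape lying flat, 60 across, 24 high (mm). Origin: centre of its underside.
- forceps: Bystander, loose: steel forceps lying flat, about 135 long, 22 wide, 6 high (mm). Origin: centre of its underside.
- tin: Bystander, loose: small flat aluminium tin, 90 x 45 x 20 high (mm). Origin: centre of its underside.
Not all that is in view belongs to the job. What is shaped like the case but purple or yellow is not meant.

How it is judged:
On the way:
1. the flap is folded down while still short of the lip (value of joint flap below 0.3 rad and value of joint slide below 0.01 m), for 0.04 s.
At the end, for the whole second after the job is handed in: The flap is flat (within 0.08 rad) and slid at least 20 of its 24 mm, so that its edge lies beneath the lip, at rest with nothing touching it (value of joint slide above 0.02 m and value of joint flap below 0.08 rad and velocity of joint flap between -0.1 and 0.1 rad/s and velocity of joint slide between -0.01 and 0.01 m/s).
It fails at once if the flap is pinched or pulled by its inner side (contact force between the fingers and flap_inner above 3 N).
It fails at once if one of the other things is lifted or shifted by more than 15 mm (distance of any of cup, dish, bottle, jar, tape, forceps, tin from where it was at the start of the episode above 0.015 m).
It also fails if it takes over 40 s, if anything falls off the work surface, if the arm or the gripper's body presses on something with over 40 N, if the wrist force passes 120 N, or if a joint passes its speed limit or range.

ROBOT

A 7-joint arm with a two-finger parallel gripper is mounted at the origin on the work surface. World frame = base frame: x ahead of the robot, y to its left, z up, the work surface at z = 0. Lengths are in m, angles in rad, forces in N, time in s.
With the tool pointing down it reaches from about 0.4 to 0.85 m from the base axis. Payload 10.4 kg.
Tool frame: the origin (TCP) lies between the finger pads; the fingertips stand manip.finger_overhang ahead of it and the grasp point (between the pads) lies 11 mm behind it (manip.finger_overhang is the distance from the TCP to the fingertips, in m); x points along the fingers, z is the direction in which the jaws open and shut, and the axes are right-handed (so a half turn about x gives the same grasp; the last joint's range is limited). The gripper opens to 85 mm and grips with 20 to 120 N. Pads are 22 mm wide; open, the fingers measure 114 mm over their backs; the gripper's body (76 mm by 85 mm) begins 54 mm behind the grasp point. The pads swing forward as they close: fully open they stand 13 mm farther back than shut.
Start: joints at [1.168, 0.332, -0.065, 1.46, 0.022, 1.35, -0.088], TCP at [0.232, -0.58, 0.239] pointing down, gripper open.
Joint ranges: [-2.6, 2.6], [-0.5, 2.12], [-1.47, 1.34], [0.16, 2.42], [-1.27, 4.41], [0.06, 2.06], [-2.6, 2.6]. Speed limits (rad/s): [2.22, 2.22, 2.79, 2.79, 3.14, 3.14, 3.14].

INTERFACE

Orientations are given as a unit quaternion [x, y, z, w].
In Python, from workcell import get_obs, camera, workorder, manip gives the robot as it stands. The module is installed in compiled form; this text tells all that it offers.
- The arm moves only by the tool play_rows, never from a script. Its argument "increments" is text: rows parted by semicolons, each of 4 numbers parted by spaces: the shift along the tool's x, y, z in m, then the turn about the tool's x in rad. A call has 1 to 20 rows; each row shifts and turns the pose as measured when the row begins, along the tool's axes as they then stand; what a row does not reach is not made up. A row lasts 1/10 s, in which the tool goes at most 50 mm and 8.59 degrees, less where a joint would pass 70% of its speed; a pose out of reach is approached as far as the arm can. A call is refused whole if a number of a shift passes 0.05 or a number of a turn 0.15, either way. A call with a gripper value outside its range is refused whole. "hand" is the gripper command: -1 is fully open, 1 is shut, values between are in proportion, set as the call begins (left out, the last holds). The fingers move at their own pace and stop on an object; "squeeze" is the grip in N (left out, the last holds). Time passes only in rows, so rows that do not move let the fingers close. It gives the time, the measured TCP pose, the force and the opening at its end, in the units of the state.
- get_obs(): the state, without advancing time (a new reading comes with each control period).
- camera(name): name is "scene" or "top" or "wrist"; returns a dict with "img" (420x560x3 uint8, blue, green, red), "fov_y" (degrees; the focal length in pixels is half the picture's height over the tangent of half this angle, whatever the lens; pixels are square), "cx", "cy" (the principal point, pixels), "R" (3x3) and "t" (3): a world point X has camera coordinates R X + t; the wrist camera has in their place "tool_from_camera" (4x4, takes a point from camera to tool coordinates, whose origin is the TCP and whose axes are the tool frame's). Camera axes: x right, y down, z forward; pixel columns grow to the right and rows downward; lengths in m; the calibration is good to about 2 mm. A picture is of the moment at which its call begins: read the wrist's pose just before it. There is no depth.
- workorder.hand_in(): hands the job in, once; it reports no verdict.
The state is a dict: "clock": time; "joint_pos": joint angles; "joint_velocities": joint speeds; "tau": joint torques, N m; "position": TCP position; "ee_rot": TCP orientation; "ft_force": force on the tool from outside, world axes, zero at the start; "torque": the same for the moment, N m; "grip_width": opening from 0.0 (shut) to 1.0 (fully open).
Only numpy, scipy, OpenCV 4.12 (cv2) and the standard library are available. Lean on these libraries where they do the work, as an engineer would, in place of code of your own. Each camera call takes 0.05 s, during which the arm holds its last target.

## Working session

There is one attempt and no reset: what is moved stays moved. The work goes in short steps, Python scripts to look and compute and a tool call to move; the robot and the scene stay as the last step left them, time stands still between calls to the robot, and variables do not carry over. Pictures are saved under pics/ and viewed, and the job is handed in when it is done.

Besides the shell and the picture viewer there is one more tool, called after "Request:" as name(argument=value, ...), one argument or row to a line, values as JSON. play_rows: Moves the arm, as the interface text tells. Its arguments: {"type":"object","properties":{"increments":{"type":"string"},"hand":{"type":"number"},"squeeze":{"type":"number"}},"required":["increments"]}

```bash
mkdir -p pics; python3 - <<'E'
from workcell import get_obs, camera, workorder, manip
import cv2, pickle
print(manip.finger_overhang, [a for a in dir(manip) if a[0]!='_'])
o=get_obs()
for k,v in o.items(): print(k,v)
d={}
for n in("scene","top"):
    c=camera(n); d[n]=c; cv2.imwrite(f"pics/{n}0.png",c["img"]); print(n,{k:v for k,v in c.items() if k!="img"})
pickle.dump(d,open("c0.pkl","wb"))
E
```

```text
0.008 ['MotionError', 'finger_overhang']
clock 0.0
joint_pos [ 1.16836228  0.33287696 -0.06470994  1.46097199  0.02155361  1.34988167
 -0.08849317]
joint_velocities [ 3.91996905e-04 -3.20833149e-04 -1.14825739e-03  1.45647330e-03
  5.78570141e-04 -1.60031543e-03  4.01185973e-05]
tau [ 4.00948693e-04 -6.25449944e+01  4.93327354e-02 -3.91599977e+01
  1.61501410e-02  1.00463151e-02  3.01069838e-05]
position [ 0.23160508 -0.58010095  0.23849811]
ee_rot [ 0.39689402  0.5858307  -0.39633207  0.58497728]
ft_force [ 0.59749026 -0.17415791  0.90140664]
torque [ 0.03325197  0.03718544 -0.02191737]
grip_width 1.0006344347603726
scene {'fov_y': 57.62305714464771, 'cx': 279.5216497200044, 'cy': 206.31260688693013, 'R': array([[-0.55948555,  0.82865929, -0.01731219],
       [ 0.540366  ,  0.34884159, -0.76571152],
       [-0.62847475, -0.43775944, -0.64295113]]), 't': array([ 0.25072627, -0.26025847,  1.43263586])}
top {'fov_y': 53.083637957547076, 'cx': 280.17572259962276, 'cy': 210.46551715456616, 'R': array([[-0.00793921, -0.99985377, -0.01514649],
       [-0.98832682,  0.01015044, -0.15201008],
       [ 0.15214159,  0.01376284, -0.98826288]]), 't': array([0.07642903, 0.50608883, 0.94417593])}
```

View pics/scene0.png

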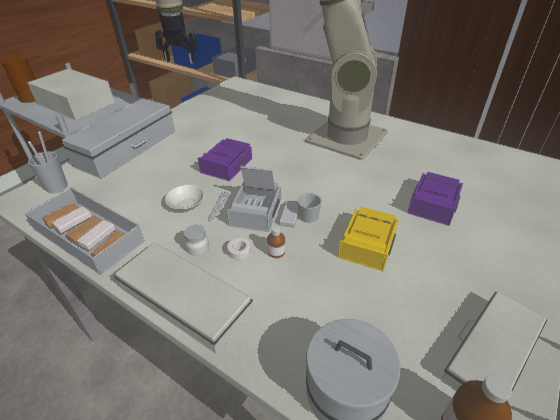

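View pics/top0.png

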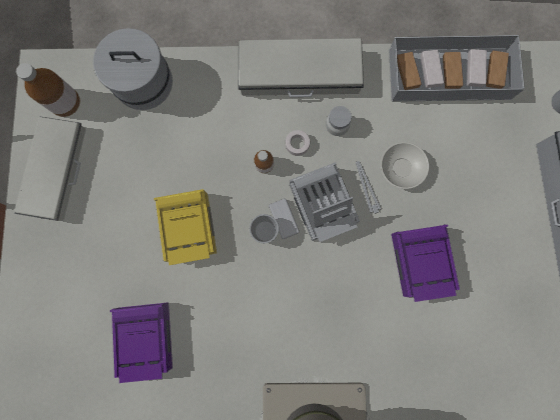

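The scene view shows the steel case near (257,203) with the flap standing. In the top view it is at about (325,203), with the cup and tin to its left and the forceps to its right. I'll zoom in.

```bash
python3 - <<'E'
import cv2,pickle
d=pickle.load(open("c0.pkl","rb"))
a=d["top"]["img"][150:250,235:395]; cv2.imwrite("pics/t1.png",cv2.resize(a,None,fx=5,fy=5,interpolation=cv2.INTER_CUBIC))
a=d["scene"]["img"][155:245,195:335]; cv2.imwrite("pics/s1.png",cv2.resize(a,None,fx=5.7,fy=5.7,interpolation=cv2.INTER_CUBIC))
E
```

```text
(no output)
```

View pics/t1.png

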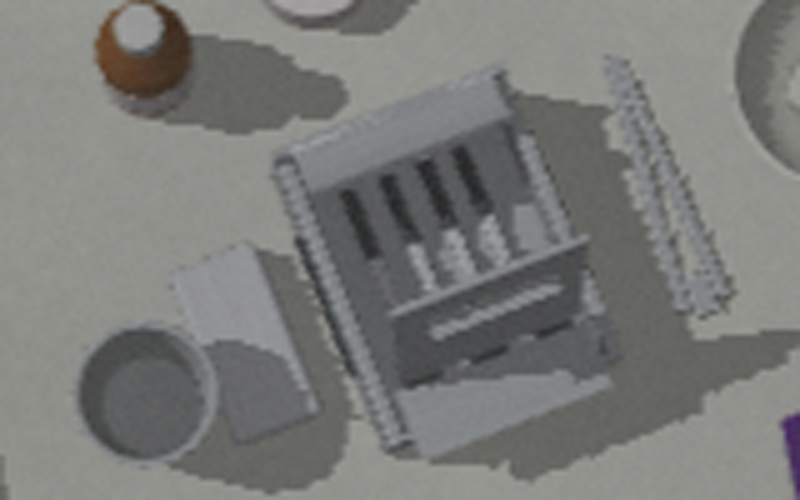

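View pics/s1.png

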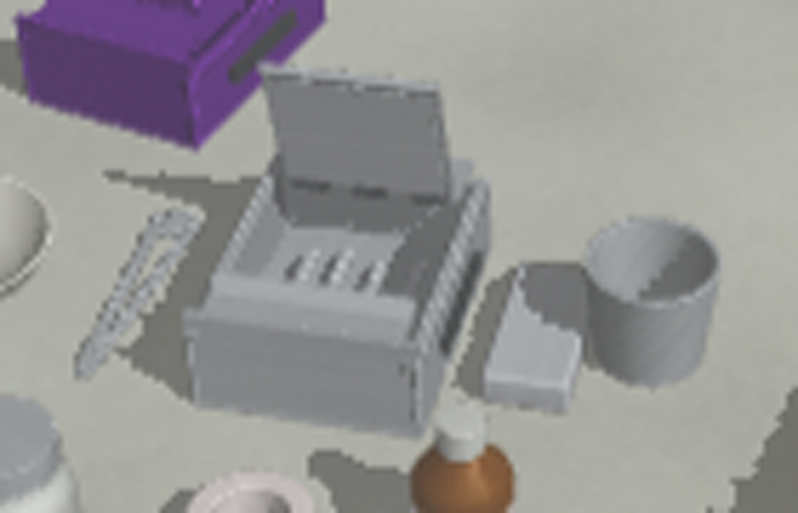

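```bash
cat > h.py <<'E'
import numpy as np,pickle
d=pickle.load(open("c0.pkl","rb"))
def ray(c,u,v):
    f=210/np.tan(np.radians(c["fov_y"]/2))
    r=c["R"].T@np.array([(u-c["cx"])/f,(v-c["cy"])/f,1]); return -c["R"].T@c["t"],r/np.linalg.norm(r)
def onz(c,u,v,z):
    o,r=ray(c,u,v); return o+r*(z-o[2])/r[2]
def tri(c1,p1,c2,p2):
    o1,r1=ray(c1,*p1);o2,r2=ray(c2,*p2)
    s=np.linalg.lstsq(np.c_[r1,-r2],o2-o1,rcond=None)[0]
    a=o1+s[0]*r1;b=o2+s[1]*r2; return (a+b)/2,np.linalg.norm(a-b)
T=lambda x,y:(235+(x+.5)/5-.5,150+(y+.5)/5-.5)
S=lambda x,y:(195+(x+.5)/5.7-.5,155+(y+.5)/5.7-.5)
E
python3 - <<'E'
from h import *
np.set_printoptions(precision=4,suppress=True)
t,s=d["top"],d["scene"]
for n,a,b in[("edgeL",(393,312),(440,88)),("edgeR",(588,240),(264,68)),("lipL",(278,156),(420,345)),("lipR",(500,71),(187,312)),("hingeL",(402,385),(447,198)),]:
    print(n,*tri(t,T(*a),s,S(*b)))
for n,p,z in[("railLfar",(285,160),.0485),("railLnear",(400,447),.0485),("lipL",(278,156),.0575),("lipR",(500,71),.0575),("lipflareL",(318,190),.064),("lipflareR",(520,120),.064),("hL",(402,385),.049),("hR",(578,318),.049),("stripNearL",(432,457),.0495),("stripNearR",(612,382),.0495)]:
    print(n,onz(t,*T(*p),z))
for n,p,z in [("cup",(147,393),.06),("forcend",(725,290),.006),("tin",(245,430),.02),("bottle",(137,28),.085)]: print(n,onz(t,*T(*p),z))
E
```

```text
edgeL [0.4874 0.0022 0.1343] 0.0028658897502562546
edgeR [ 0.5176 -0.0811  0.1327] 0.0028189586746414867
lipL [0.5732 0.0485 0.0563] 0.0017070728515827234
lipR [ 0.6135 -0.0569  0.0562] 0.0015279908571692836
hingeL [ 0.467  -0.0084  0.0503] 0.0010202475754074818
railLfar [0.5734 0.0444 0.0485]
railLnear [ 0.4384 -0.0066  0.0485]
lipL [0.5733 0.0478 0.0575]
lipR [ 0.6127 -0.0561  0.0575]
lipflareL [0.5557 0.0296 0.064 ]
lipflareR [ 0.5876 -0.0639  0.064 ]
hL [ 0.4669 -0.0081  0.049 ]
hR [ 0.4972 -0.0899  0.049 ]
stripNearL [ 0.4336 -0.0211  0.0495]
stripNearR [ 0.4673 -0.1044  0.0495]
cup [0.4631 0.1087 0.06  ]
forcend [ 0.5164 -0.1677  0.006 ]
tin [0.4495 0.0645 0.02  ]
bottle [0.6274 0.1116 0.085 ]
```

```bash
cat >> h.py <<'E'
from scipy.spatial.transform import Rotation as Rn
YAW=np.radians(20.4); ex=np.array([np.cos(YAW),np.sin(YAW),0]); ey=np.array([-ex[1],ex[0],0])
H0=ex*.4335+ey*(-.2122)   # hinge slide0 (z ignored)
def st():
    from workcell import get_obs
    o=get_obs(); R=Rn.from_quat(o["ee_rot"]).as_matrix(); p=np.array(o["position"])
    print("clock %.2f"%o["clock"],"pos",p.round(4),"case s,l mm",((p-H0)@ex*1e3).round(1),((p-H0)@ey*1e3).round(1),"tip z mm",((p[2]-.008)*1e3).round(1))
    print("tool axes in case (rows x,y,z):",np.round(R.T@np.c_[ex,ey,[0,0,1]],4).tolist()); f=np.array(o["ft_force"]);print("F case",(f@ex).round(1),(f@ey).round(1),f[2].round(1),"w",round(o["grip_width"],3))
    return p,R
def need(s,l,ztip):  # mm -> tool shift
    p,R=st(); t=H0+ex*s/1e3+ey*l/1e3; t[2]=ztip/1e3+.008
    print("shift",(R.T@(t-p)).round(4))
    y=R[:,1]; print("yaw tool y vs case y deg",np.degrees(np.arctan2(y@ex,y@ey)).round(2))
E
python3 -c "
from h import *
need(-60,0,170)"
```

```text
clock 0.10 pos [ 0.2316 -0.5802  0.2386] case s,l mm -418.7 -412.3 tip z mm 230.6
tool axes in case (rows x,y,z): [[-0.0001, 0.0013, -1.0], [0.9997, 0.0238, -0.0], [0.0238, -0.9997, -0.0013]]
F case 0.4 -1.0 -0.8 w 0.995
shift [ 0.0611  0.3684 -0.4036]
yaw tool y vs case y deg 88.64
```

Request:
play_rows(
  increments="0 0.03 -0.033 0.024;0 0.033 -0.036 0;0 0.033 -0.036 0;0 0.033 -0.036 0;0 0.033 -0.036 0;0 0.033 -0.036 0;0 0.033 -0.036 0;0 0.033 -0.036 0;0 0.033 -0.036 0;0 0.033 -0.036 0;0 0 0 0",
  hand=1,
  squeeze=40,
)

```text
clock: 1.2
position: [0.4145, -0.1179, 0.2344]
ee_rot: [0.405, 0.582, -0.405, 0.578]
ft_force: [0.5, -0.7, 0.9]
grip_width: -0.0
```

```bash
python3 -c "
from h import *
need(-60,0,170)"
```

```text
clock 1.20 pos [ 0.4145 -0.1179  0.2344] case s,l mm -86.1 -42.8 tip z mm 226.4
tool axes in case (rows x,y,z): [[-0.0042, 0.0045, -1.0], [1.0, -0.0044, -0.0042], [-0.0044, -1.0, -0.0045]]
F case 0.2 -0.8 0.9 w -0.0
shift [ 0.0565  0.0261 -0.0427]
yaw tool y vs case y deg 90.25
```

Request:
play_rows(
  increments="0 0.025 -0.043 0;0.03 0.01 -0.005 0;0.03 0 0 0;0.03 0 0 0;0.03 0 0 0;0 0 0 0",
)

```text
clock: 1.8
position: [0.4297, -0.0634, 0.111]
ee_rot: [0.404, 0.582, -0.404, 0.579]
ft_force: [-0.2, -0.0, -0.2]
grip_width: 0.004
```

```bash
python3 -c "
from h import *
need(-25,0,98)
from workcell import camera
import cv2
for n in ('top','scene','wrist'):
    c=camera(n); im=c['img']
    if n=='top': im=im[130:270,225:405]
    if n=='scene': im=im[125:255,185:345]
    cv2.imwrite(f'pics/a_{n}.png',cv2.resize(im,None,fx=800/im.shape[1],fy=800/im.shape[1],interpolation=cv2.INTER_CUBIC))
"
```

```text
clock 1.80 pos [ 0.4297 -0.0634  0.111 ] case s,l mm -52.8 2.9 tip z mm 103.0
tool axes in case (rows x,y,z): [[-0.0028, 0.0029, -1.0], [1.0, -0.0007, -0.0028], [-0.0007, -1.0, -0.0028]]
F case -0.2 0.1 -0.2 w 0.004
shift [0.0049 0.0278 0.0029]
yaw tool y vs case y deg 90.04
```

View pics/a_top.png

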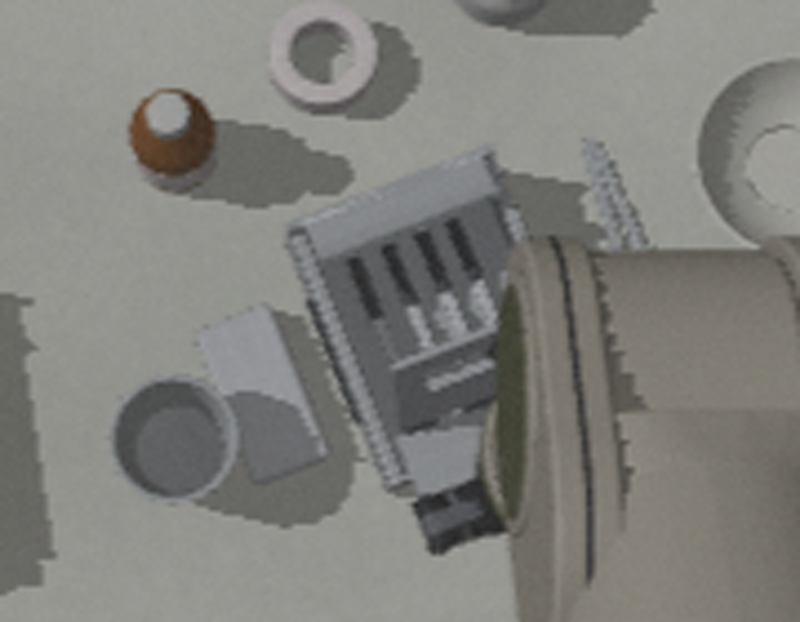

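View pics/a_scene.png

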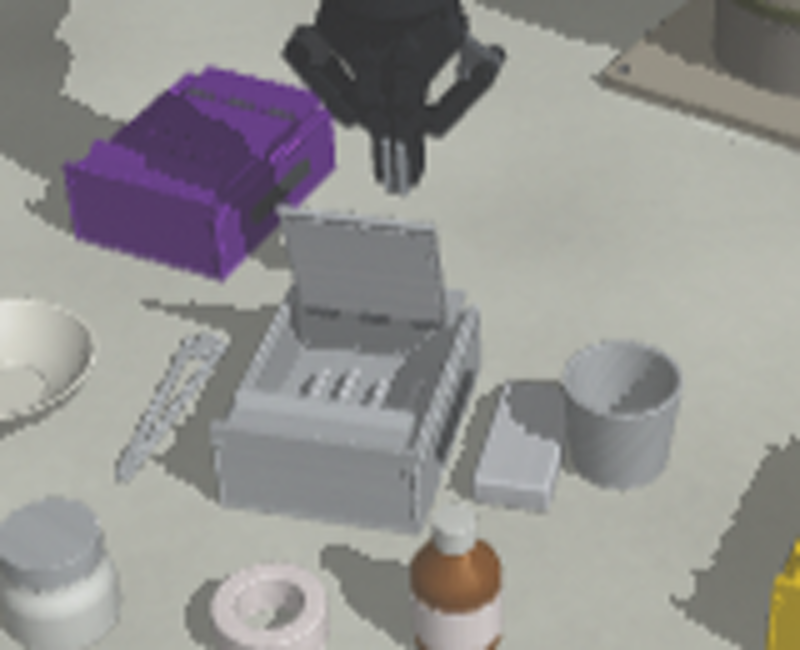

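View pics/a_wrist.png

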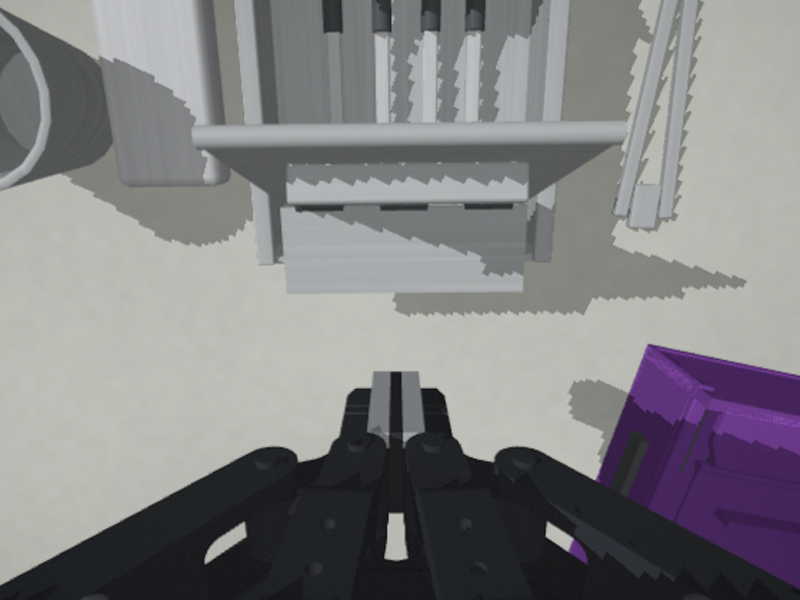

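The wrist view has the closed tips (395,400) centred on the flap (390,180) and ridge, with the jaw axis parallel to the hinge. Next I push the flap over.

Request:
play_rows(
  increments="0.003 0.025 0.003 0;0 0.018 0 0;0 0.008 0 0;0 0.008 0 0;0 0.008 0 0;0 0 0 0",
)

```text
clock: 2.55
position: [0.5023, -0.0454, 0.1205]
ee_rot: [0.406, 0.575, -0.404, 0.584]
ft_force: [0.5, 0.7, 0.6]
grip_width: -0.001
```

```bash
python3 -c "
from h import *
need(19,0,98)
from workcell import camera
import cv2
for n in ('scene','wrist'):
    c=camera(n); im=c['img']
    if n=='scene': im=im[125:255,185:345]
    cv2.imwrite(f'pics/b_{n}.png',cv2.resize(im,None,fx=640/im.shape[1],fy=640/im.shape[1],interpolation=cv2.INTER_CUBIC))
"
```

```text
clock 2.55 pos [ 0.5023 -0.0454  0.1205] case s,l mm 21.4 -5.4 tip z mm 112.5
tool axes in case (rows x,y,z): [[0.01, -0.0087, -0.9999], [0.9999, -0.0049, 0.0101], [-0.005, -1.0, 0.0086]]
F case 0.8 0.5 0.6 w -0.001
shift [ 0.0144 -0.0026 -0.0056]
yaw tool y vs case y deg 90.28
```

View pics/b_scene.png

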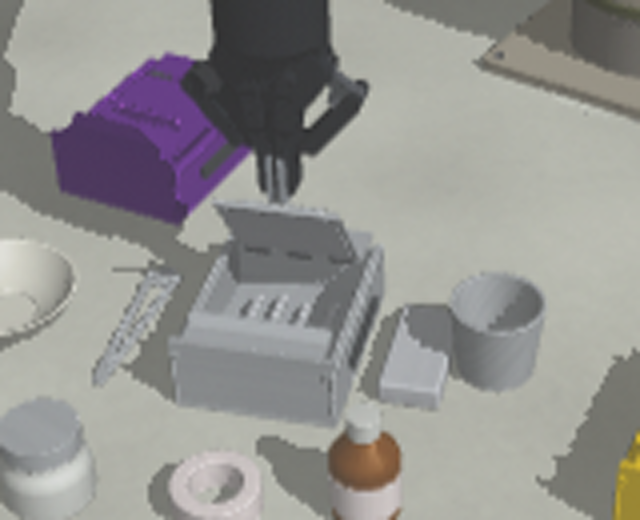

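View pics/b_wrist.png

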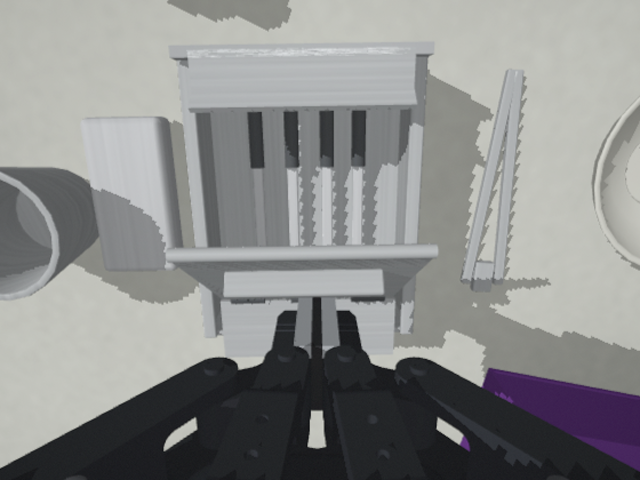

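The closed tips now meet the flap at the top of the ridge, and the tip rose to 112 mm during the fast move. I'll back off, drop below the ridge on its hinge side, and move slower.

Request:
play_rows(
  increments="0 -0.012 -0.003 0;0.008 0 -0.003 0;0.01 0 0 0;0 0 0 0",
)

```text
clock: 3.05
position: [0.4857, -0.0451, 0.1005]
ee_rot: [0.406, 0.575, -0.405, 0.584]
ft_force: [-0.3, 1.1, 0.1]
grip_width: -0.007
```

```bash
cat >> h.py <<'E'
def pics(tag,names=('scene','wrist')):
    from workcell import camera
    import cv2
    for n in names:
        c=camera(n); im=c['img']
        pickle.dump(c,open(f'{tag}_{n}.pkl','wb'))
        if n=='scene': im=im[145:245,205:325]
        if n=='top': im=im[150:250,235:395]
        cv2.imwrite(f'pics/{tag}_{n}.png',cv2.resize(im,None,fx=640/im.shape[1],fy=640/im.shape[1],interpolation=cv2.INTER_CUBIC))
E
python3 -c "
from h import *
need(25,0,92);pics('c')
"
```

```text
clock 3.05 pos [ 0.4857 -0.0451  0.1005] case s,l mm 6.0 0.7 tip z mm 92.5
tool axes in case (rows x,y,z): [[0.0084, -0.0095, -0.9999], [0.9999, -0.0062, 0.0084], [-0.0063, -0.9999, 0.0094]]
F case 0.1 1.2 0.1 w -0.007
shift [0.0006 0.019  0.0005]
yaw tool y vs case y deg 90.35
```

View pics/c_scene.png

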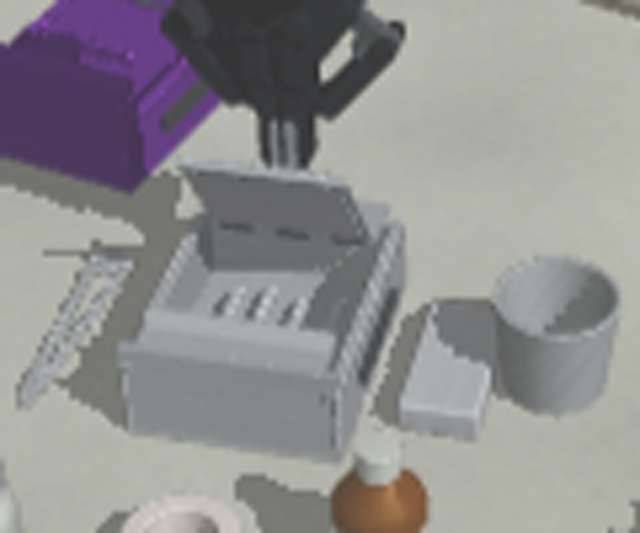

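View pics/c_wrist.png

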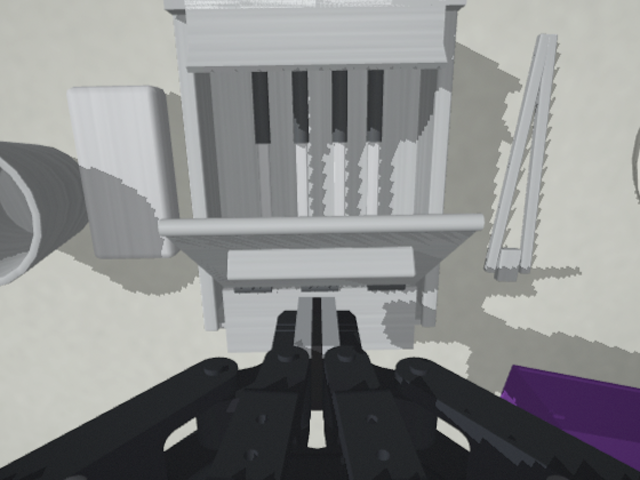

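The flap rests at about 1.0 rad with the tip just on the hinge side of the ridge. I'll follow the arc down from here.

Request:
play_rows(
  increments="0 0.005 0 0;0 0.005 0 0;0.001 0.005 0 0;0.004 0.004 0 0;0.004 0.003 0 0;0.004 0.003 0 0",
)

```text
clock: 3.75
position: [0.5134, -0.0356, 0.0889]
ee_rot: [0.407, 0.574, -0.404, 0.585]
ft_force: [-1.1, 0.2, 2.4]
grip_width: -0.002
```

```bash
python3 -c "
from h import *
need(40,0,66);pics('d')
"
```

```text
clock 3.75 pos [ 0.5134 -0.0356  0.0889] case s,l mm 35.3 -0.1 tip z mm 80.9
tool axes in case (rows x,y,z): [[0.0113, -0.0104, -0.9999], [0.9999, -0.006, 0.0114], [-0.0062, -0.9999, 0.0103]]
F case -1.0 0.6 2.4 w -0.002
shift [ 0.0149  0.0045 -0.0003]
yaw tool y vs case y deg 90.35
```

View pics/d_scene.png

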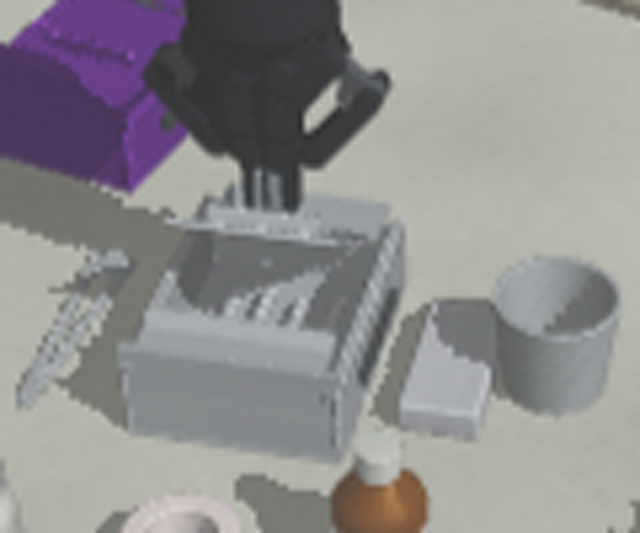

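View pics/d_wrist.png

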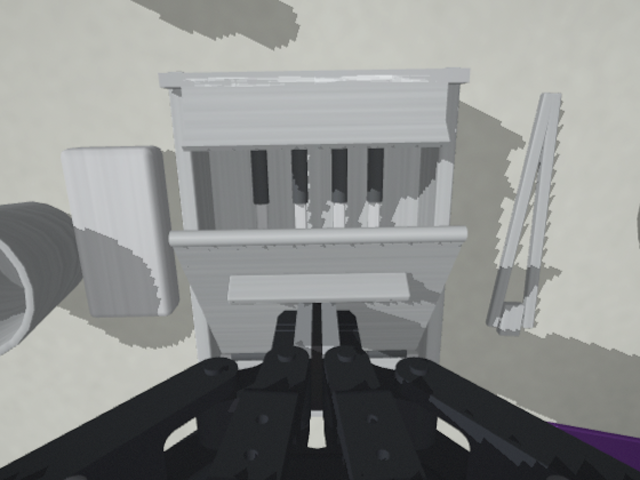

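Request:
play_rows(
  increments="0.006 0 0 0;0.006 0.001 0 0;0.006 0.001 0 0;0.006 0.001 0 0;0.005 0 0 0;0 0 0 0",
)

```text
clock: 4.45
position: [0.5184, -0.0341, 0.0585]
ee_rot: [0.407, 0.573, -0.403, 0.586]
ft_force: [-2.5, -0.0, 8.3]
grip_width: 0.003
```

```bash
python3 -c "
from h import *
need(43,0,50);pics('e')
"
```

```text
clock 4.45 pos [ 0.5184 -0.0341  0.0585] case s,l mm 40.5 -0.5 tip z mm 50.5
tool axes in case (rows x,y,z): [[0.0146, -0.0111, -0.9998], [0.9999, -0.0056, 0.0146], [-0.0057, -0.9999, 0.011]]
F case -2.3 0.8 8.3 w 0.003
shift [ 0.0005  0.0025 -0.0005]
yaw tool y vs case y deg 90.32
```

View pics/e_scene.png

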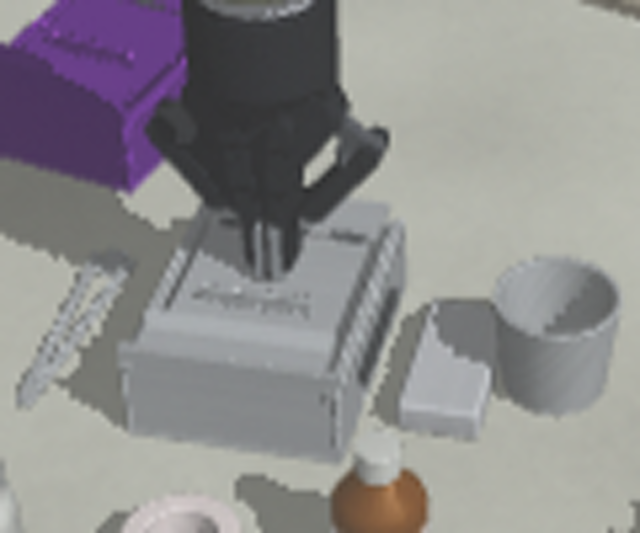

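View pics/e_wrist.png

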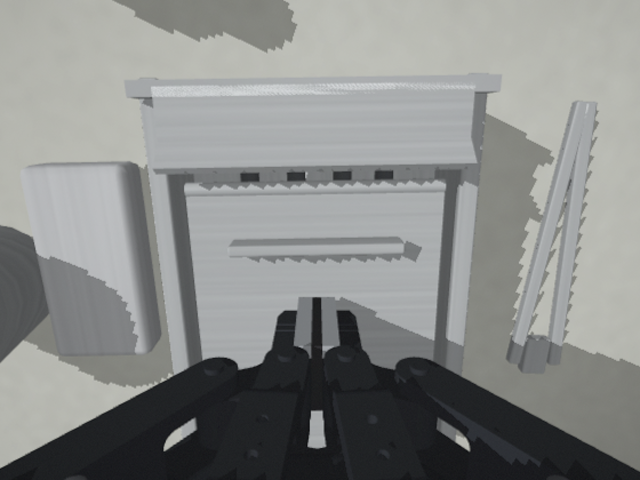

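The flap is flat and the tip is pressing with about 8 N, with the edge short of the lip (dark gap at rows 170–185 in the wrist view). Next I slide it while pressed.

Request:
play_rows(
  increments="0.0005 0.003 0 0;0.0005 0.004 0 0;0.0005 0.004 0 0",
)

```text
clock: 4.85
position: [0.5278, -0.0306, 0.0583]
ee_rot: [0.406, 0.574, -0.404, 0.585]
ft_force: [-5.3, 1.0, 14.3]
grip_width: 0.002
```

```bash
python3 -c "
from h import *
need(79,0,50)
"
```

```text
clock 4.85 pos [ 0.5278 -0.0306  0.0583] case s,l mm 50.5 -0.5 tip z mm 50.3
tool axes in case (rows x,y,z): [[0.0115, -0.0119, -0.9999], [0.9999, -0.0061, 0.0115], [-0.0062, -0.9999, 0.0118]]
F case -4.6 2.8 14.3 w 0.002
shift [ 0.0006  0.0285 -0.0007]
yaw tool y vs case y deg 90.35
```

Request:
play_rows(
  increments="0 0.004 0 0;0 0.004 0 0;0 0.004 0 0",
)

```text
clock: 5.15
position: [0.5372, -0.0269, 0.0584]
ee_rot: [0.405, 0.575, -0.406, 0.584]
ft_force: [-4.6, 0.8, 10.7]
grip_width: 0.0
```

```bash
python3 -c "
from h import *
need(79,0,50);pics('f',['wrist'])
"
```

```text
clock 5.15 pos [ 0.5372 -0.0269  0.0584] case s,l mm 60.6 -0.3 tip z mm 50.4
tool axes in case (rows x,y,z): [[0.0058, -0.0119, -0.9999], [1.0, -0.0065, 0.0059], [-0.0066, -0.9999, 0.0118]]
F case -4.0 2.3 10.7 w 0.0
shift [ 0.0005  0.0184 -0.0004]
yaw tool y vs case y deg 90.37
```

View pics/f_wrist.png

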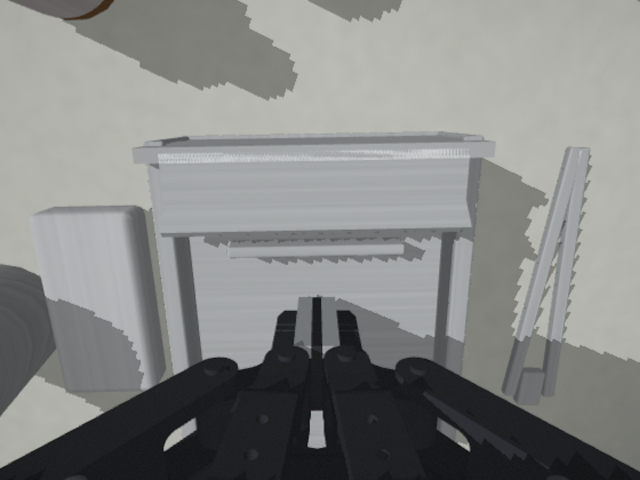

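The flap is carried along by friction: the edge is already under the flare, and the ridge stays ahead of the tips at row 250. I'll carry on.

Request:
play_rows(
  increments="0 0.004 0 0;0 0.004 0 0;0 0.004 0 0;0 0.004 0 0",
)

```text
clock: 5.6
position: [0.5475, -0.0239, 0.058]
ee_rot: [0.401, 0.577, -0.411, 0.581]
ft_force: [-12.4, -2.1, 17.0]
grip_width: 0.003
```

```bash
python3 -c "
from h import *
need(79,0,50);pics('g',['wrist'])
"
```

```text
clock 5.60 pos [ 0.5475 -0.0239  0.058 ] case s,l mm 71.3 -1.0 tip z mm 50.0
tool axes in case (rows x,y,z): [[-0.0081, -0.0127, -0.9999], [0.9999, -0.0082, -0.008], [-0.0081, -0.9999, 0.0127]]
F case -12.4 2.4 17.0 w 0.003
shift [-0.      0.0076 -0.0011]
yaw tool y vs case y deg 90.47
```

View pics/g_wrist.png

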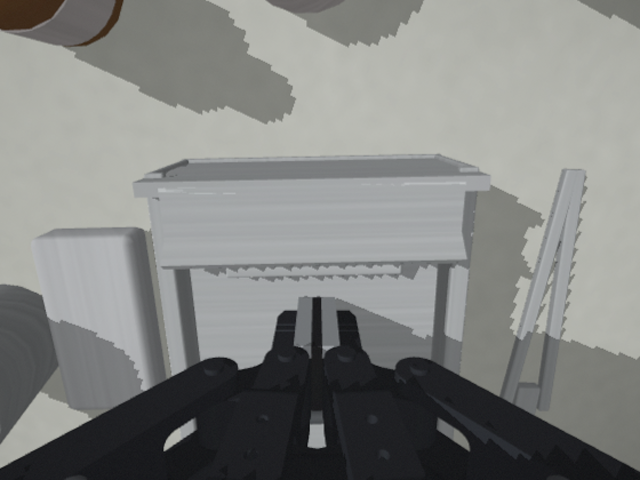

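Request:
play_rows(
  increments="-0.0007 0.003 0 0;-0.0003 0.004 0 0;0 0.004 0 0",
)

```text
clock: 5.95
position: [0.5544, -0.0222, 0.058]
ee_rot: [0.398, 0.578, -0.414, 0.579]
ft_force: [-9.5, -1.2, 13.2]
grip_width: 0.001
```

```bash
python3 -c "
from h import *
need(79,0,50);pics('i',['wrist'])
"
```

```text
clock 5.95 pos [ 0.5544 -0.0222  0.058 ] case s,l mm 78.4 -1.8 tip z mm 50.0
tool axes in case (rows x,y,z): [[-0.0179, -0.0133, -0.9998], [0.9998, -0.0098, -0.0178], [-0.0095, -0.9999, 0.0135]]
F case -9.3 2.2 13.2 w 0.001
shift [ 0.      0.0005 -0.0019]
yaw tool y vs case y deg 90.56
```

View pics/i_wrist.png

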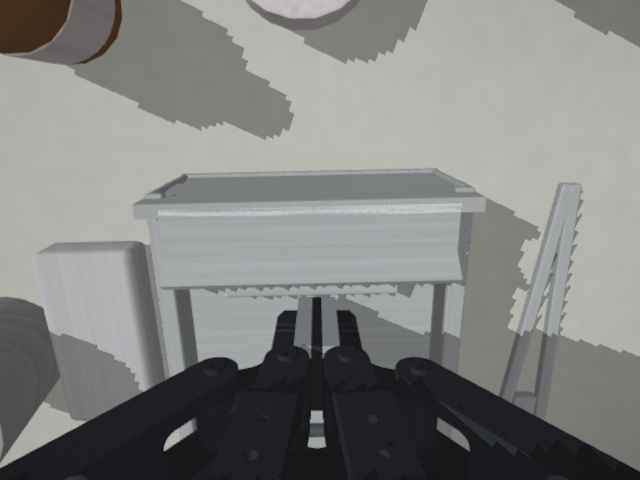

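The tips are now at the ridge. I'll push against it until the end stop shows in the force.

Request:
play_rows(
  increments="-0.0002 0.003 0 0;0 0.003 0 0;0 0.003 0 0",
)

```text
clock: 6.3
position: [0.5581, -0.0215, 0.0577]
ee_rot: [0.395, 0.581, -0.419, 0.576]
ft_force: [-15.0, -2.8, 18.5]
grip_width: 0.001
```

```bash
python3 -c "
from h import *
need(79,0,50)
"
```

```text
clock 6.30 pos [ 0.5581 -0.0215  0.0577] case s,l mm 82.1 -2.5 tip z mm 49.7
tool axes in case (rows x,y,z): [[-0.0316, -0.0137, -0.9994], [0.9994, -0.0115, -0.0314], [-0.0111, -0.9998, 0.0141]]
F case -15.0 2.6 18.5 w 0.001
shift [-0.0003 -0.0031 -0.0024]
yaw tool y vs case y deg 90.66
```

Request:
play_rows(
  increments="-0.0003 0.004 0 0;-0.0003 0.005 0 0;-0.0003 0.005 0 0",
)

```text
clock: 6.6
position: [0.5585, -0.0215, 0.057]
ee_rot: [0.386, 0.586, -0.429, 0.568]
ft_force: [-27.8, -4.4, 32.3]
grip_width: -0.001
```

```bash
python3 -c "
from h import *
need(79,0,50);pics('j')
"
```

```text
clock 6.60 pos [ 0.5585 -0.0215  0.057 ] case s,l mm 82.5 -2.6 tip z mm 49.0
tool axes in case (rows x,y,z): [[-0.0635, -0.0128, -0.9979], [0.9979, -0.0148, -0.0633], [-0.0139, -0.9998, 0.0137]]
F case -27.7 5.5 32.3 w -0.001
shift [-0.0008 -0.0036 -0.0026]
yaw tool y vs case y deg 90.85
```

View pics/j_wrist.png

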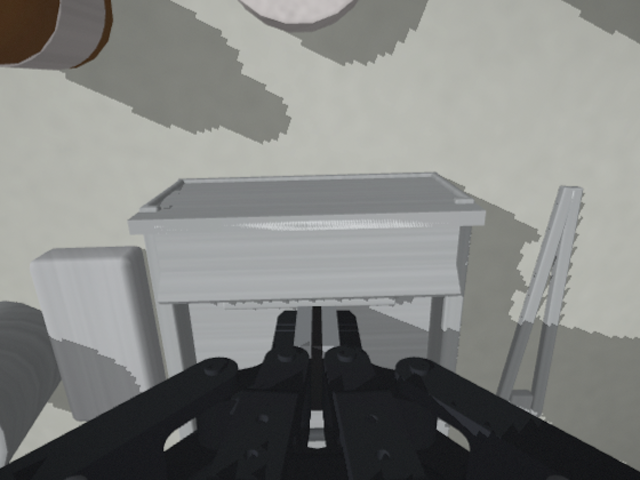

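View pics/j_scene.png

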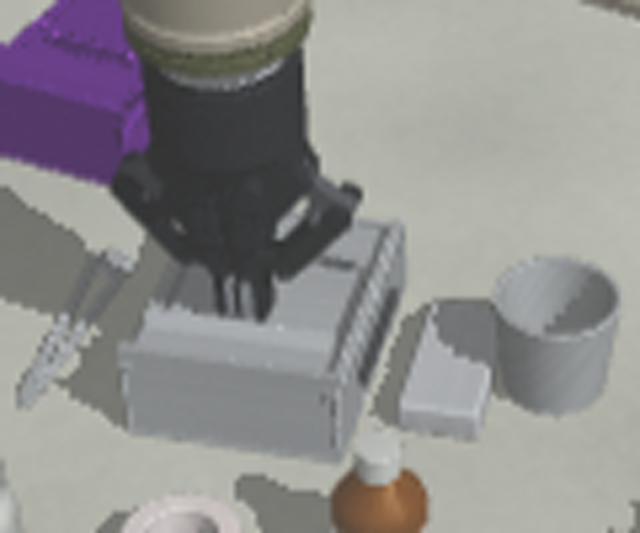

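The end stop is reached: the last 0.3 s moved only 0.4 mm and the push rose to 28 N. I lift straight up first so friction doesn't drag the flap back.

Request:
play_rows(
  increments="-0.002 0 0 0;-0.003 -0.0005 0 0;-0.006 -0.001 0 0;-0.02 -0.003 0 0;-0.03 -0.01 0 0;-0.04 -0.03 0 0;-0.03 -0.04 0 0;0 -0.04 0 0;0 -0.04 0 0;0 0 0 0",
)

```text
clock: 7.7
position: [0.4033, -0.0742, 0.2021]
ee_rot: [0.384, 0.589, -0.431, 0.566]
ft_force: [-0.1, -0.4, -0.0]
grip_width: -0.002
```

```bash
python3 -c "
from h import *
st();pics('k',['wrist','scene','top'])
"
```

```text
clock 7.70 pos [ 0.4033 -0.0742  0.2021] case s,l mm -81.4 2.1 tip z mm 194.1
tool axes in case (rows x,y,z): [[-0.0722, -0.0106, -0.9973], [0.9973, -0.0146, -0.0721], [-0.0138, -0.9998, 0.0117]]
F case -0.2 -0.3 -0.0 w -0.002
```

View pics/k_wrist.png

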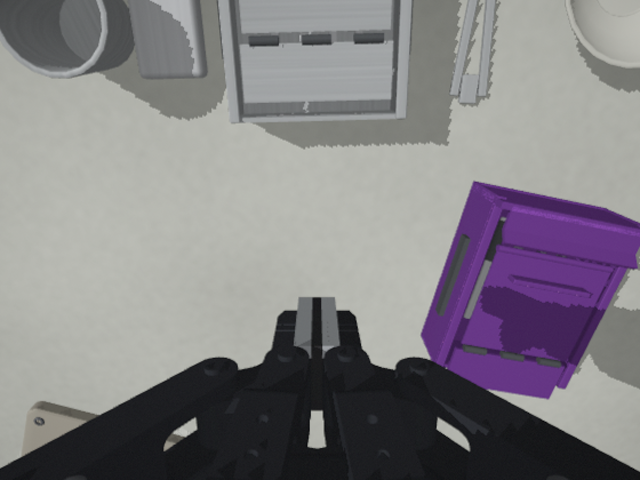

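View pics/k_scene.png

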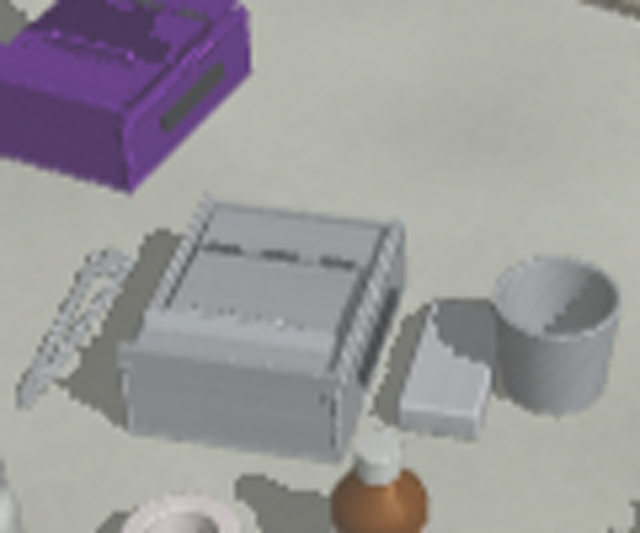

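View pics/k_top.png

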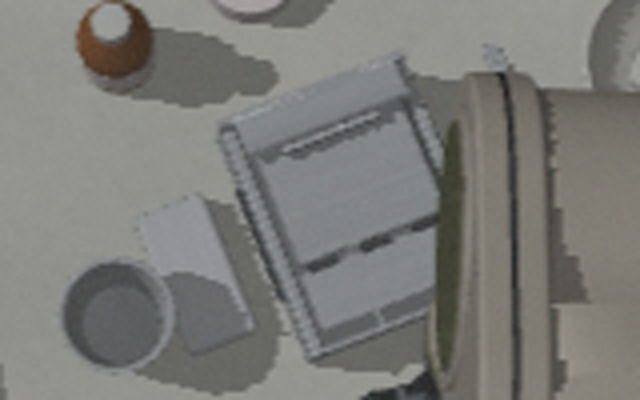

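The flap lies flat with the ridge right at the lip. As a number check, I'll compute the slide from the hinge marks at (322,264) and (377,245) in the top crop.

```bash
python3 -c "
from h import *
t=d['top']
Q=lambda x,y:(235+(x+.5)/4-.5,150+(y+.5)/4-.5)
f=lambda p:(((onz(t,*p,.049)-H0)@ex)*1e3).round(1)
print('hinge marks now',[f(Q(*p)) for p in((322,264),(377,245))],'before',[f(T(*p)) for p in((420,378),(488,354),(553,328))])
print('ridge now',((onz(t,*Q(335,133),.0605)-H0)@ex*1e3).round(1))
"
```

```text
hinge marks now [np.float64(24.9), np.float64(23.8)] before [np.float64(1.4), np.float64(0.5), np.float64(1.0)]
ridge now 92.0
```

Hinge marks now sit at about 24 mm (about 1 mm before) and the ridge at 92 mm, which is where a fully home flap puts it. I'm handing in.

```bash
python3 -c "
from workcell import workorder
print(workorder.hand_in())"
```

```text
the job is handed in; nothing more can be done
None
```

The case is shut and handed in; the hand-in gives no verdict. With closed fingertips I pushed the flap over from its outer face and pressed it flat while it was still short of the lip. Still pressing, I slid it home to the end stop: at the end the tip moved only 0.4 mm while the push rose to about 28 N. I then lifted straight up and backed away.

**Last checks (after letting go):**
- **Slide:** the hinge marks in the top view give about 24 mm (readings of 23.8 and 24.9).
- **Ridge:** it measures 92 mm from the hinge line at slide 0. That agrees with the flap being fully home.
- **Flap:** it looks flat under the lip in the scene and top views with nothing touching it. I did not measure its final angle.
- **Other things:** the cup, tin, bottle and forceps looked unmoved, judged by eye. The tape, jar and dish were at least partly out of the closing pictures, but the arm never went near them.

**Didn't go to plan:**
- On the first, fast push the tip rose about 14 mm, up to the top of the ridge, so I backed off and went in again lower.
- Friction from the pressing tips carried the flap most of the way, so the ridge only took the push for the last few millimetres.
- I pressed with 8 to 32 N, well above the 1.5 to 3 N needed. The flap and slide showed no harm, and the wrist force stayed far below its limit.

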